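Cure the varnished miniature lantern

ROBOT

A 6-joint arm with a two-finger parallel gripper is mounted at the origin on the work surface. World frame = base frame: x ahead of the robot, y to its left, z up, the work surface at z = 0. Lengths are in m, angles in rad, forces in N, time in s.
With the tool pointing down it reaches from about 0.4 to 0.825 m from the base axis. Payload 7 kg.
Tool frame: the origin (TCP) lies at the very end of the fingers, on their centre line; the grasp point (between the pads) lies 19 mm behind it (arm.grasp_offset is the distance from the TCP to the grasp point, in m); z points along the fingers, y is the line along which they close (so a half turn about z gives the same grasp; the last joint's range is limited). The gripper opens to 88 mm and grips with 3 to 60 N. Pads are 19 mm wide; open, the fingers measure 130 mm over their backs; the gripper's body (78 mm by 193 mm) begins 47 mm behind the grasp point.
Start: joints at [0.288, 0.359, 0.012, 0, -1.224, -0.288], TCP at [0.675, -0, 0.227] pointing down, gripper open.
Joint ranges: [-3.07, 3.07], [-1.43, 2.12], [-1.02, 1.25], [-3.03, 1.67], [-3.05, -0], [-3.03, 3.03]. Speed limits (rad/s): [2.39, 2.39, 3.01, 3.14, 3.14, 3.14].

INTERFACE

Orientations are given as [roll, pitch, yaw] about the fixed x, y, z axes, in that order (R = Rz(yaw) Ry(pitch) Rx(roll)).
In Python, from station import get_state, cams, arm, nets gives the robot as it stands.
- The arm moves only by the shell command python3 -m creep 'ROWS' [FORCE]. ROWS is a JSON object of lists of equal length, an entry for each row: "translation": the shift along the world's x, y, z in mm, a list of three; "spin": the turn about the world's z in rad; "gripper": the opening, from 0 (shut) to 1 (fully open). In form: {"translation": [[dx, dy, dz], ...], "spin": [spin, ...], "gripper": [gripper, ...]}. A call has 1 to 8 rows; each row shifts and turns the commanded pose from where the row before left it; what a row does not reach is not made up. A row lasts 1/10 s, in which the tool goes at most 50 mm and 8.59 degrees, less where a joint would pass 70% of its speed; a pose out of reach is approached as far as the arm can. A call is refused whole if a number of a shift passes 50 or a number of a turn 0.15, either way. A call with a gripper value outside its range is refused whole. The fingers move at their own pace and stop on an object; FORCE is the grip in N (left out, the last holds). Time passes only in rows, so rows that do not move let the fingers close. It gives the time, the measured TCP pose, the force, the opening and the grip force at its end, in the units of the state.
- get_state(): the state, without advancing time (a new reading comes with each control period).
- cams.grab_frame(name): name is "scene" or "side" or "wrist"; returns a dict with "img" (384x512x3 uint8, red, green, blue), "mtx" (3x3 intrinsics, pixels), "R" (3x3) and "t" (3): a world point X has camera coordinates R X + t. Camera axes: x right, y down, z forward; pixel columns grow to the right and rows downward; lengths in m; the calibration is good to about 2 mm. A picture is of the moment at which its call begins. There is no depth.
- arm.job_done(): hands the job in; it is judged then, once.
Trained networks look in the newest picture that a camera, given by its name, has taken for a name from the list of things; names that differ only in an ending like _2 or _b are one class to them, and where a whole thing is asked for, a point or a joint stands for the part that bears it (a point fixed in the world has none). Each returns a list of dicts, best first, with "confidence" (0 to 1); they miss things now and then, are a little off and sometimes report something else, mostly with a low value. They report only what shows in the picture. A call takes as long as a camera call.
- nets.search_frame(camera, label): "centre" ([x, y, z] in m, in world coordinates, good to about 4 mm: the middle of the surface that is visible of it).
- nets.pinpoint(camera, label): "centre" ([x, y, z] in m, in world coordinates, good to about 4 mm: a listed point, or the origin of a listed thing).
The state is a dict: "t": time; "q": joint angles; "qd": joint speeds; "joint_efforts": joint torques, N m; "eef_pos": TCP position; "ee_rot": TCP orientation; "force": force on the tool from outside, world axes, zero at the start; "moment": the same for the moment, N m; "width": finger opening in m; "gripper_force": force on a finger pad.
Only numpy, scipy, OpenCV 4.12 (cv2) and the standard library are available. Lean on these libraries where they do the work, as an engineer would, in place of code of your own. Each camera call takes 0.05 s, during which the arm holds its last target. There are 200 camera calls.

TASK

Lift the little red and amber lantern up off its drying hook and stand it upright in the middle of the curing lamp's round black plate, lowering it until it stands before you let go. Then turn the lamp's timer knob clockwise until its white pointer lines up with the orange tab. Leave the drying stand, the two other hanging miniatures and the pots, glue and brushes where they are.

Things in the scene. Friction and masses are not known exactly. Their poses are not given: they have to be found in the camera images.
- lantern: Red miniature lantern, amber glass, 106 mm tall, 46 mm square, about 120 g. Origin: centre of underside, z up. Roof top at z = 52. On it a rigid brass frame handle in the y-z plane, 44 wide in y, 10 deep in x: 7 mm side bars, crossbar from z = 100 to 106, opening 30 wide, 48 high. At the start the crossbar rests on one of the stand's hooks, the underside 90 above the table (all mm).
- lantern_handle (a point): Middle of the lantern's handle, 80 mm above its underside: here the two side bars can be gripped from outside (44 mm wide along y) from above, the fingers straddling the hook. Axes as the lantern's.
- stand: Loose drying stand, 1.8 kg. Origin: on the table below its rail (along y, top at z = 190). Steel foot 170 x 340 x 14 mm, posts at y = +-155. Three hooks point to -x at y = -105, 0, 105: arms 8 wide, 5 thick, top at z = 190, reaching x = -87, where a 4 mm tip rises 12 above the arm. Items hang at x = -68; any hook may hold the lantern. To unhook: lift 13 to 40 mm, then draw off along -x.
- plate (a point): Centre of the top face of the curing lamp's round black plate, 100 mm across, 36 mm above the table. Axes as the lamp's.
- lamp: White varnish curing lamp, fixed: base 210 x 330 mm and 30 mm tall. Origin: centre of its underside; its front faces its -x. The plate's centre is at (-20, -75) mm, the timer's axis at (-20, 85) mm. A curved aluminium reflector, up to 100 mm above the table, stands behind the plate (+x side) 105 mm from the plate's centre.
- timer (a joint): Timer knob angle in rad, 0 to 2.4, growing clockwise seen from above; at 0 the pointer points to the lamp's front (-x).
- timer_grip (a point): On the knob's vertical axis at grip height, 61 mm above the table. Black knob: disc 48 mm across with a bar grip 46 mm long, 14 mm thick, top 71 mm above the table; the lamp's deck is 31 mm above the table. x points along the bar the way the white pointer line points; it turns with the knob.
- index: Orange tab, 16 x 7 x 4 mm, flat on the lamp's deck beside the knob. Origin: on the knob's axis, 31 mm above the table; the tab lies 46 mm out along its +x. The pointer is lined up when the knob's x and this x point the same way.
- pail: Miniature metal pail hanging on another hook, 44 mm across, 106 mm tall with handle. Origin: centre of its underside. Its rigid handle is the same as the lantern's.
- crate: Miniature wooden slatted crate hanging on another hook, 46 mm square, 106 mm tall with handle. Origin: centre of its underside. Its rigid handle is the same as the lantern's.
- pot_yellow: Paint pot with a yellow cap, 48 mm across, 50 mm tall, origin at the centre of its underside.
- pot_blue: Paint pot with a blue cap, 48 mm across, 50 mm tall, origin at the centre of its underside.
- glue: White glue bottle with a red cap, 60 mm across, 150 mm tall, origin at the centre of its underside.
- brushes: Green glass jar holding paint brushes, 70 mm across, about 190 mm tall, origin at the centre of its underside.

How it is judged:
By the outcome, as a careful person would: the job done as asked, in the order asked, and still so for the second after the job is handed in, with the robot touching nothing.
It also fails if it takes over 59 s, if anything falls off the work surface, if the arm or the gripper's body presses on something with over 40 N, if the wrist force passes 120 N, or if a joint passes its speed limit or range.

## Working session

There is one attempt and no reset: what is moved stays moved. The work goes in short steps, Python scripts to look and compute and a shell command to move; the robot and the scene stay as the last step left them, time stands still between calls to the robot, and variables do not carry over. Pictures are saved under pics/ and viewed, at most 10 in all, crops included, and the job is handed in when it is done.

```bash
mkdir -p pics
cat > look.py <<'E'
import cv2,numpy as np
from station import get_state,cams,arm,nets
def snap(c,fn):
    f=cams.grab_frame(c); cv2.imwrite('pics/'+fn,f['img'][:,:,::-1]); return f
def ray(f,u,v,z):
    "pixel -> world point at height z"
    R=np.array(f['R']);t=np.array(f['t']);c=-R.T@t
    d=R.T@np.linalg.inv(f['mtx'])@np.array([u,v,1.]); return c+d*(z-c[2])/d[2]
def proj(f,X):
    p=np.array(f['mtx'])@(np.array(f['R'])@np.array(X)+np.array(f['t'])); return p[:2]/p[2]
E
python3 - <<'E'
from look import *
fs=snap('scene','s0.png');fd=snap('side','d0.png')
im=np.hstack([fs['img'],fd['img']])[:,:,::-1]
cv2.imwrite('pics/both.png',cv2.resize(im,(800,300),interpolation=cv2.INTER_AREA))
for c in('scene','side'):
  for l in ['lantern','lantern_handle','stand','plate','lamp','timer_grip','index','pail','crate','glue','brushes','pot_yellow','pot_blue']:
    r=nets.pinpoint(c,l); print(c,l,[(np.round(x['centre'],3).tolist(),round(x['confidence'],2)) for x in r[:2]], {k:v for k,v in (r[0] if r else {}).items() if k not in('centre','confidence')})
s=get_state();print(s['eef_pos'],s['ee_rot'],s['t'])
E
```

```text
scene lantern [([0.546, -0.142, 0.088], 0.86)] {}
scene lantern_handle [([0.545, -0.141, 0.174], 0.62)] {}
scene stand [([0.591, -0.263, 0.004], 0.98)] {}
scene plate [([0.54, 0.166, 0.038], 0.76)] {}
scene lamp [([0.553, 0.245, 0.001], 0.64)] {}
scene timer_grip [([0.54, 0.165, 0.039], 0.67), ([0.508, 0.32, 0.062], 0.49)] {}
scene index [] {}
scene pail [] {}
scene crate [([0.505, -0.348, 0.095], 0.78)] {}
scene glue [([0.43, -0.532, -0.003], 0.56), ([0.494, 0.562, -0.001], 0.29)] {}
scene brushes [([0.497, 0.564, 0.0], 0.73)] {}
scene pot_yellow [([0.781, -0.167, 0.002], 0.58)] {}
scene pot_blue [([0.774, 0.075, -0.001], 0.54), ([0.549, -0.14, 0.088], 0.24)] {}
side lantern [([0.547, -0.144, 0.09], 0.87)] {}
side lantern_handle [([0.54, -0.143, 0.166], 0.69)] {}
side stand [([0.593, -0.254, 0.002], 0.92)] {}
side plate [([0.536, 0.168, 0.037], 0.62)] {}
side lamp [([0.548, 0.246, 0.002], 0.71)] {}
side timer_grip [([0.509, 0.321, 0.061], 0.41)] {}
side index [] {}
side pail [([0.527, -0.247, 0.091], 0.57)] {}
side crate [([0.509, -0.35, 0.089], 0.7)] {}
side glue [([0.436, -0.528, 0.0], 0.73)] {}
side brushes [([0.494, 0.563, 0.003], 0.63)] {}
side pot_yellow [([0.782, -0.169, 0.0], 0.7)] {}
side pot_blue [([0.775, 0.079, 0.003], 0.66)] {}
[ 6.74978319e-01 -1.91110151e-06  2.26573558e-01] [-3.14159112e+00  7.14306334e-06 -1.57079719e+00] 1.4
```

View pics/s0.png

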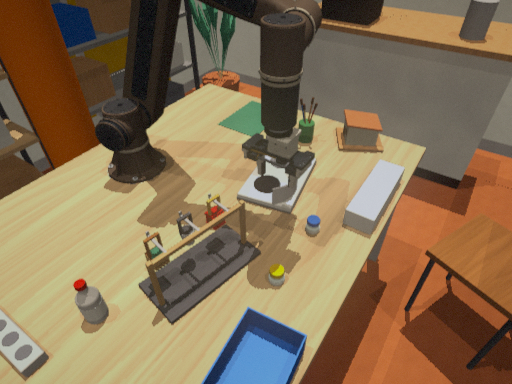

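View pics/d0.png

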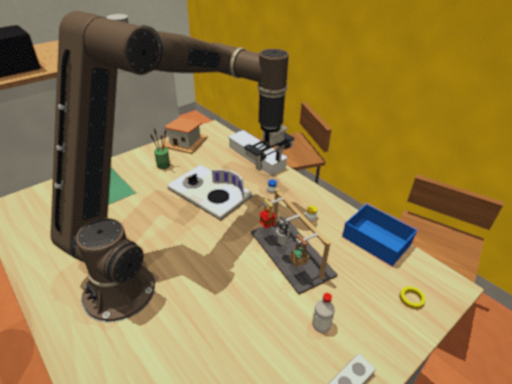

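The scene view shows the lantern (215,207) on the hook nearest the lamp. The lamp plate is at (268,184), and the side view shows the knob at (194,180). The network positions match the stand and lamp geometry: stand yaw is about -0.19, lamp yaw about +0.19.

```bash
python3 -m creep '{"translation":[[-16,-18,6],[-16,-18,6],[-16,-18,6],[-16,-18,6],[-16,-18,6],[-16,-18,6],[-16,-18,6],[-16,-18,6]],"spin":[0.15,0.15,0.15,0.15,0.15,0.15,0.15,0.15],"gripper":[1,1,1,1,1,1,1,1]}' 20
python3 -m creep '{"translation":[[0,0,0],[0,0,0],[0,0,0]],"spin":[0.12,0.06,0],"gripper":[1,1,1]}'
python3 - <<'E'
from look import *
snap('wrist','w1.png')
for c in('wrist','scene','side'):
  if c!='wrist': cams.grab_frame(c)
  for l in ['lantern','lantern_handle','stand','pail','crate']:
    print(c,l,[(np.round(x['centre'],3).tolist(),round(x['confidence'],2)) for x in nets.pinpoint(c,l)[:2]])
s=get_state();print(s['q'],s['eef_pos'],s['ee_rot'],s['t'])
E
```

```text
t: 2.2
eef_pos: [0.5463, -0.1447, 0.2749]
ee_rot: [-3.141, -0.0, -0.365]
force: [-1.0, 0.1, 0.7]
width: 0.0879
gripper_force: 0.0
t: 2.5
eef_pos: [0.5469, -0.1442, 0.2749]
ee_rot: [-3.141, -0.001, -0.19]
force: [-0.1, -0.9, 0.3]
width: 0.0875
gripper_force: 0.0
wrist lantern [([0.547, -0.141, 0.089], 0.76)]
wrist lantern_handle [([0.547, -0.138, 0.168], 0.73)]
wrist stand [([0.591, -0.254, -0.001], 0.89)]
wrist pail [([0.526, -0.246, 0.089], 0.9), ([0.536, 0.165, 0.035], 0.66)]
wrist crate [([0.508, -0.348, 0.09], 0.83)]
scene lantern [([0.546, -0.141, 0.089], 0.83)]
scene lantern_handle [([0.546, -0.14, 0.17], 0.64), ([0.548, -0.143, 0.088], 0.37)]
scene stand [([0.592, -0.261, 0.006], 0.64)]
scene pail [([0.526, -0.247, 0.088], 0.75)]
scene crate [([0.506, -0.348, 0.094], 0.66)]
side lantern [([0.55, -0.142, 0.089], 0.72), ([0.594, -0.257, 0.002], 0.39)]
side lantern_handle [([0.544, -0.142, 0.166], 0.7)]
side stand [([0.594, -0.256, 0.002], 0.73)]
side pail [([0.528, -0.248, 0.09], 0.69)]
side crate [([0.508, -0.35, 0.093], 0.71), ([0.777, 0.081, 0.001], 0.15)]
[ 8.85183334e-02  1.50956455e-01 -1.58000456e-01 -5.07514182e-08
 -1.26188339e+00  1.29146915e+00] [ 0.54697574 -0.14400963  0.27455283] [ 3.14158058e+00  4.22784033e-05 -1.90808857e-01] 3.4
```

View pics/w1.png

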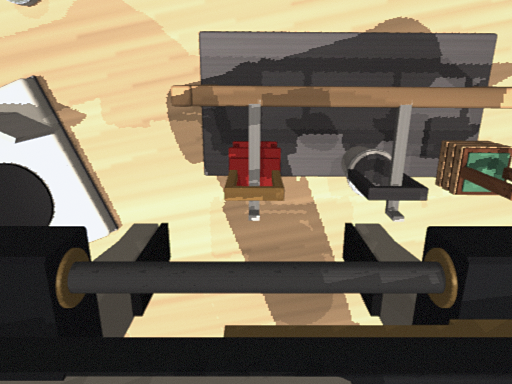

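The wrist view shows the crossbar from (225,188) to (284,190), level with the rail and so parallel to the jaws, with the hook arm at x≈254. I'll descend and grip.

```bash
python3 -m creep '{"translation":[[0,3,-23],[0,0,-30],[0,0,-30],[0,0,-25],[0,0,-15],[0,0,0]],"spin":[0,0,0,0,0,0],"gripper":[1,1,1,1,1,1]}' 20
python3 -m creep '{"translation":[[0,0,0],[0,0,0],[0,0,0],[0,0,0],[0,0,0],[0,0,0],[0,0,0]],"spin":[0,0,0,0,0,0,0],"gripper":[0.4,0.4,0.4,0.4,0.4,0.4,0.4]}' 20
python3 -m creep '{"translation":[[0,0,0],[0,0,0],[0,0,0],[0,0,0],[0,0,0]],"spin":[0,0,0,0,0],"gripper":[0.3,0.3,0.3,0.3,0.3]}' 20
```

```text
t: 4.0
eef_pos: [0.5455, -0.1409, 0.1493]
ee_rot: [3.141, 0.004, -0.191]
force: [-0.4, -1.0, 0.1]
width: 0.0872
gripper_force: 0.0
t: 4.7
eef_pos: [0.547, -0.1411, 0.1518]
ee_rot: [3.142, -0.0, -0.191]
force: [-0.0, 0.2, 2.0]
width: 0.0438
gripper_force: 20.0
t: 5.2
eef_pos: [0.547, -0.1411, 0.1517]
ee_rot: [3.142, -0.0, -0.191]
force: [-1.7, 1.1, 3.5]
width: 0.0441
gripper_force: 20.0
```

```bash
python3 -m creep '{"translation":[[0,0,5],[0,0,8],[0,0,8],[0,0,5],[0,0,0]],"spin":[0,0,0,0,0],"gripper":[0.3,0.3,0.3,0.3,0.3]}' 25
python3 -m creep '{"translation":[[-10,2,0],[-15,3,0],[-20,4,0],[-20,4,0],[-10,2,0],[0,0,0]],"spin":[0,0,0,0,0,0],"gripper":[0.3,0.3,0.3,0.3,0.3,0.3]}'
python3 - <<'E'
from look import *
f=snap('scene','s2.png');g=snap('side','d2.png')
im=np.hstack([cv2.resize(f['img'][140:330,120:280],None,fx=2.5,fy=2.5),cv2.resize(g['img'][140:330,200:350],None,fx=2.5,fy=2.5)])
cv2.imwrite('pics/c2.png',im[:,:,::-1])
for c in('scene','side'):
  for l in ['lantern','stand','pail','crate','plate','timer_grip','index']:
    print(c,l,[(np.round(x['centre'],3).tolist(),round(x['confidence'],2)) for x in nets.pinpoint(c,l)[:2]])
s=get_state();print(s['eef_pos'],s['force'],s['t'])
E
```

```text
t: 5.7
eef_pos: [0.5476, -0.141, 0.1787]
ee_rot: [-3.141, -0.002, -0.191]
force: [-0.4, 0.2, -0.6]
width: 0.0439
gripper_force: 25.0
t: 6.3
eef_pos: [0.4706, -0.1258, 0.1778]
ee_rot: [-3.141, -0.0, -0.19]
force: [-0.5, 0.2, -1.2]
width: 0.0437
gripper_force: 25.0
scene lantern [([0.473, -0.126, 0.115], 0.86)]
scene stand [([0.591, -0.261, 0.005], 0.81)]
scene pail [([0.524, -0.245, 0.089], 0.76)]
scene crate [([0.508, -0.349, 0.094], 0.72), ([0.526, -0.246, 0.089], 0.61)]
scene plate [([0.542, 0.162, 0.04], 0.64)]
scene timer_grip [([0.509, 0.322, 0.062], 0.42)]
scene index []
side lantern [([0.471, -0.127, 0.116], 0.69)]
side stand [([0.594, -0.258, 0.001], 0.69), ([0.509, -0.349, 0.088], 0.51)]
side pail [([0.524, -0.245, 0.09], 0.75)]
side crate [([0.505, -0.348, 0.088], 0.77)]
side plate [([0.535, 0.168, 0.037], 0.87)]
side timer_grip [([0.509, 0.321, 0.066], 0.5)]
side index [([0.548, 0.246, -0.0], 0.19)]
[ 0.47201131 -0.12604823  0.17757338] [-0.13791369  0.20042502 -1.48092497] 7.1
```

View pics/c2.png

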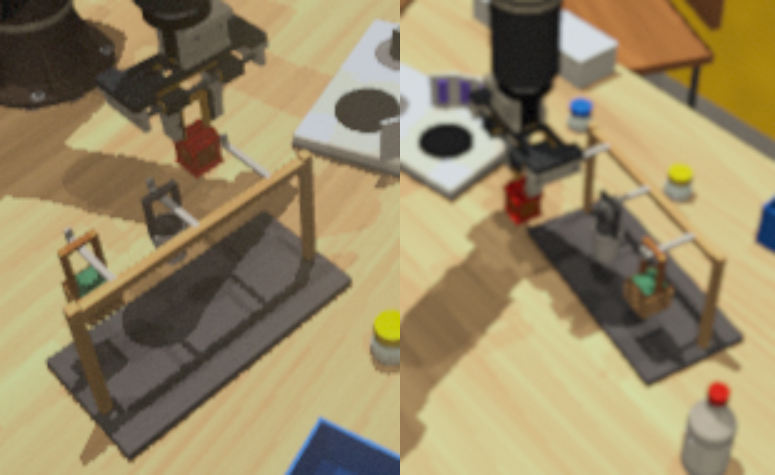

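It's off the hook, with the other two miniatures undisturbed. Next I'll refine the plate, knob and tab from the pixels.

```bash
cat > meas.py <<'E'
from look import *
def blob(f,X,mask,r):
    u,v=proj(f,X).astype(int); m=np.zeros(mask.shape,np.uint8); cv2.circle(m,(int(u),int(v)),r,1,-1)
    n,l,s,c=cv2.connectedComponentsWithStats((mask&(m>0)).astype(np.uint8))
    return sorted([(int(s[i,4]),c[i]) for i in range(1,n)],key=lambda a:-a[0])[:3]
def orange(f):
    h=cv2.cvtColor(f['img'],cv2.COLOR_RGB2HSV); return (h[...,0]>4)&(h[...,0]<22)&(h[...,1]>150)&(h[...,2]>120)
def black(f): return f['img'].max(2)<60
E
python3 - <<'E'
from meas import *
for c in('scene','side'):
    f=cams.grab_frame(c)
    for n,m,X,r,z in(('plate',black(f),[.538,.166,.036],24,.036),('tab',orange(f),[.509,.321,.033],24,.035)):
        print(c,n,[(a,np.round(ray(f,*p,z),4)) for a,p in blob(f,X,m,r)])
f=cams.grab_frame('side');g=cams.grab_frame('scene')
u,v=proj(f,[.509,.321,.05]).astype(int);a=cv2.resize(f['img'][v-28:v+28,u-35:u+55],(640,400),interpolation=cv2.INTER_CUBIC)
print(u,v)
cv2.imwrite('pics/k1.png',a[:,:,::-1])
E
```

```text
scene plate []
scene tab []
side plate [(186, array([0.5385, 0.1611, 0.036 ])), (72, array([0.646 , 0.1825, 0.036 ]))]
side tab []
191 178
```

View pics/k1.png

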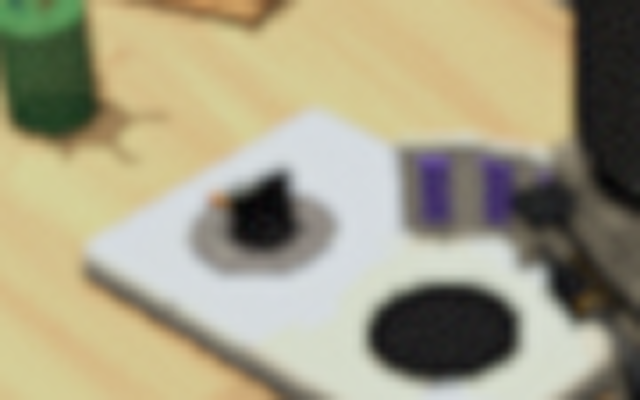

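The plate is at crop (443,331), the tab at about (215,200) and the knob at (263,215). I'll carry the lantern over and look from the wrist.

```bash
python3 -m creep '{"translation":[[4,20,10],[8,40,20],[8,40,0],[8,40,0],[8,40,0],[8,40,0],[8,35,0],[7,20,0]],"spin":[0,0,0,0,0,0,0,0],"gripper":[0.3,0.3,0.3,0.3,0.3,0.3,0.3,0.3]}'
python3 -m creep '{"translation":[[4,10,0],[0,0,0],[0,0,0]],"spin":[0,0,0],"gripper":[0.3,0.3,0.3]}'
python3 - <<'E'
from meas import *
f=snap('wrist','w3.png')
for l in ['plate','lamp','timer_grip','index','lantern']:
    print(l,[(np.round(x['centre'],3).tolist(),round(x['confidence'],2)) for x in nets.pinpoint('wrist',l)[:2]])
g=cams.grab_frame('side')
print('plate',ray(g,218.3,196.4,.036),'tab',ray(g,186.2,178,.035))
for c,f in(('wrist',f),('side',g),('scene',cams.grab_frame('scene'))):
    print(c,[(a,p.round(1),np.round(ray(f,*p,.035),4)) for a,p in blob(f,[.509,.321,.033],orange(f),90 if c=='wrist' else 30)])
s=get_state();print(s['eef_pos'],s['force'],s['t'])
E
```

```text
t: 8.1
eef_pos: [0.5313, 0.1515, 0.2075]
ee_rot: [-3.141, -0.0, -0.189]
force: [0.5, -0.6, -1.4]
width: 0.0438
gripper_force: 25.0
t: 8.4
eef_pos: [0.5347, 0.1582, 0.2073]
ee_rot: [3.141, 0.001, -0.191]
force: [-1.3, 0.1, -0.8]
width: 0.0436
gripper_force: 25.0
plate [([0.538, 0.165, 0.038], 0.81)]
lamp [([0.546, 0.242, -0.002], 0.93)]
timer_grip [([0.511, 0.321, 0.06], 0.78), ([0.536, 0.162, 0.221], 0.65)]
index []
lantern [([0.534, 0.16, 0.144], 0.64)]
plate [0.53809558 0.15728535 0.036     ] tab [0.50366335 0.35993891 0.035     ]
wrist [(29, array([ 66.6, 224.1]), array([0.5083, 0.3646, 0.035 ]))]
side []
scene [(3, array([269.3, 150.3]), array([0.4307, 0.356 , 0.035 ]))]
[0.53496265 0.15858007 0.20773801] [ 0.75847469  0.46393695 -1.13271939] 8.8
```

View pics/w3.png

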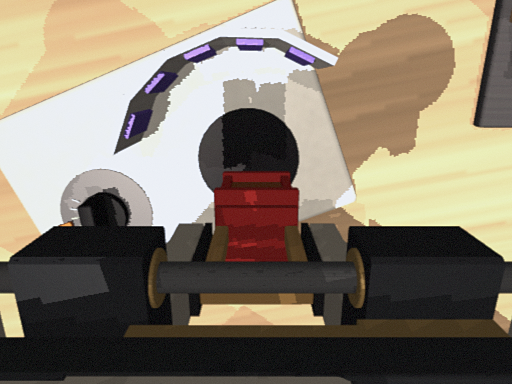

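The wrist view shows the plate spanning u 198–299 with its top at v 108, the knob at (105,212) and the tab at (66,224). I'll fit the plate circle.

Run:
```python
from meas import *
from scipy.optimize import least_squares
a=np.linspace(0,2*np.pi,200); C=np.c_[.05*np.cos(a),.05*np.sin(a),0*a]
f=cams.grab_frame('wrist'); g=cams.grab_frame('side')
def ext(f,p): return np.array([proj(f,np.r_[p,.036]+c) for c in C])
def r(p):
    P=ext(f,p); return [P[:,0].min()-198,P[:,0].max()-299,P[:,1].min()-108]
s=least_squares(r,[.538,.166]);print(s.x,s.fun)
m=black(g); 
P=ext(g,s.x);print('side pred',P.min(0),P.max(0))
print('side crop seen',156+367/7.11,156+520/7.11,150+282/7.14,150+380/7.14)
# disc of knob top: ring x 61..153,y169..
K=[.509,.321]
print('tab angle from knob',[np.degrees(np.arctan2(.3646-k[1],.5083-k[0])) for k in(K,[.511,.321],[.507,.323])])
```

```text
[0.53997293 0.164911  ] [-0.21058965  0.21074635  0.01648369]
side pred [206.03872544 188.29736904] [229.13728576 202.78634823]
side crop seen 207.61744022503515 229.1364275668073 189.49579831932772 203.22128851540617
tab angle from knob [np.float64(90.91980734253507), np.float64(93.54360795872886), np.float64(88.21008939175398)]
```

```bash
python3 -m creep '{"translation":[[4,6,-15],[0,0,-25],[0,0,-25],[0,0,-20],[0,0,-13],[0,0,-6],[0,0,0],[0,0,0]],"spin":[0,0,0,0,0,0,0,0],"gripper":[0.3,0.3,0.3,0.3,0.3,0.3,0.3,0.3]}'
python3 -m creep '{"translation":[[0,0,-2],[0,0,-2],[0,0,-1],[0,0,0],[0,0,0]],"spin":[0,0,0,0,0],"gripper":[0.3,0.3,0.3,0.3,0.3]}'
```

```text
t: 9.7
eef_pos: [0.5396, 0.1653, 0.1044]
ee_rot: [-3.141, -0.001, -0.191]
force: [-0.5, 0.2, -1.0]
width: 0.044
gripper_force: 25.0
t: 10.2
eef_pos: [0.539, 0.165, 0.0986]
ee_rot: [-3.142, -0.0, -0.191]
force: [-0.2, 0.2, -1.9]
width: 0.0439
gripper_force: 25.0
```

```bash
python3 -m creep '{"translation":[[0,0,-1],[0,0,0],[0,0,0]],"spin":[0,0,0],"gripper":[0.3,0.3,0.3]}'
python3 -m creep '{"translation":[[0,0,-0.7],[0,0,0],[0,0,0]],"spin":[0,0,0],"gripper":[0.3,0.3,0.3]}'
python3 -m creep '{"translation":[[0,0,-0.5],[0,0,0],[0,0,0]],"spin":[0,0,0],"gripper":[0.3,0.3,0.3]}'
```

```text
t: 10.5
eef_pos: [0.5392, 0.1651, 0.0979]
ee_rot: [-3.141, -0.001, -0.191]
force: [-1.0, 0.1, 2.1]
width: 0.0438
gripper_force: 25.0
t: 10.8
eef_pos: [0.5393, 0.1651, 0.0978]
ee_rot: [-3.141, -0.001, -0.19]
force: [-2.0, -0.7, 8.3]
width: 0.0438
gripper_force: 25.0
t: 11.1
eef_pos: [0.5394, 0.1651, 0.0978]
ee_rot: [-3.141, -0.001, -0.19]
force: [-4.0, 0.2, 11.6]
width: 0.0438
gripper_force: 25.0
```

It's standing, with contact force showing. I'll relax the push, open and rise.

```bash
python3 -m creep '{"translation":[[0,0,0.9],[0,0,0],[0,0,0],[0,0,0],[0,0,0],[0,0,0],[0,0,0],[0,0,0]],"spin":[0,0,0,0,0,0,0,0],"gripper":[0.3,0.3,0.6,0.7,0.85,0.85,0.85,0.85]}' 10
python3 -m creep '{"translation":[[0,0,8],[0,0,15],[0,0,25],[0,0,30],[0,0,30],[0,0,10],[0,0,0]],"spin":[0,0,0,0,0,0,0],"gripper":[0.85,0.85,0.85,0.85,0.85,0.85,0.85]}'
python3 -m creep '{"translation":[[-15,15,0],[-20,25,0],[-25,30,0],[-25,30,0],[-15,20,0],[0,0,0],[0,0,0]],"spin":[0.05,0.1,0.1,0.1,0.03,0,0],"gripper":[0.85,0.85,0.85,0.85,0.85,0.85,0.85]}'
python3 - <<'E'
from meas import *
f=snap('wrist','w4.png')
for l in ['plate','lamp','timer_grip','index','lantern']:
    print(l,[(np.round(x['centre'],3).tolist(),round(x['confidence'],2)) for x in nets.pinpoint('wrist',l)[:2]])
print([(a,p.round(1),np.round(ray(f,*p,.035),4)) for a,p in blob(f,[.509,.321,.033],orange(f),90)])
s=get_state();print(s['eef_pos'],s['ee_rot'],s['force'],s['t'],proj(f,[.5095,.321,.071]))
E
```

```text
t: 11.9
eef_pos: [0.539, 0.165, 0.0972]
ee_rot: [3.142, 0.0, -0.191]
force: [-0.5, 0.4, 0.2]
width: 0.074
gripper_force: 0.0
t: 12.6
eef_pos: [0.5398, 0.1655, 0.2175]
ee_rot: [-3.139, -0.003, -0.191]
force: [1.1, -0.1, -0.4]
width: 0.0748
gripper_force: 0.0
t: 13.3
eef_pos: [0.4383, 0.285, 0.2142]
ee_rot: [3.141, 0.001, 0.19]
force: [-0.0, -0.2, -0.2]
width: 0.0742
gripper_force: 0.0
plate []
lamp []
timer_grip [([0.509, 0.322, 0.063], 0.97), ([0.546, 0.245, -0.001], 0.63)]
index []
lantern [([0.538, 0.168, 0.036], 0.6)]
[]
[0.43936706 0.28429455 0.21504847] [3.14132310e+00 2.82546073e-04 1.87773599e-01] [ 0.11888622 -0.25034287  0.18412823] 13.6 [229.40403045  82.01933987]
```

View pics/w4.png

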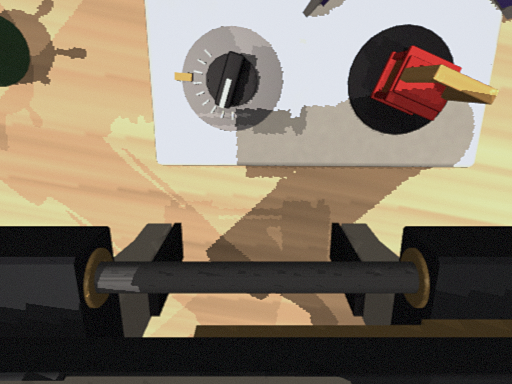

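The knob is at (231,80), its white pointer runs from (229,82) to (223,106), the tab is at (184,76), and the lantern is upright in the plate. Next: angles.

Run:
```python
from meas import *
f=cams.grab_frame('wrist')
h=cv2.cvtColor(f['img'],cv2.COLOR_RGB2HSV)
m=(h[...,0]>8)&(h[...,0]<28)&(h[...,1]>110)&(h[...,2]>120)
m[:, :172]=0; m[:,196:]=0; m[:66]=0; m[90:]=0
y,x=np.nonzero(m); print('tab px',x.mean(),y.mean(),len(x)); T=ray(f,x.mean(),y.mean(),.035)
g=f['img'].min(2); sub=np.zeros_like(g); sub[76:112,214:238]=1
# white line: bright px enclosed by black bar
w=(g>170)&(sub>0); n,l,s,c=cv2.connectedComponentsWithStats(w.astype(np.uint8)); print([(s[i].tolist()) for i in range(1,n)])
i=1+np.argmax(s[1:,4]); y,x=np.nonzero(l==i)
P=np.array([ray(f,a,b,.071)[:2] for a,b in zip(x,y)]); c=P.mean(0); d=np.linalg.svd(P-c)[2][0]; d*=-np.sign(d[0])
k=np.array([.509,.321]); print('line c',c,'dir deg',np.degrees(np.arctan2(d[1],d[0])),'from knob',np.degrees(np.arctan2(*(c-k)[::-1])))
print('tab',T,np.degrees(np.arctan2(*(T[:2]-k)[::-1])),np.linalg.norm(T[:2]-k))
# disc extents by eye u 182-283, v 26-130
for z in(.031,.034):print('disc ctr',[ray(f,u,v,z).round(4) for u,v in((182,78),(283,78),(232,26),(232,130))])
```

```text
tab px 182.58620689655172 77.94827586206897 116
[[218, 80, 12, 30, 139], [214, 107, 1, 3, 3]]
line c [0.49979755 0.32349798] dir deg 173.51495311193324 from knob 164.81318659040537
tab [0.50579955 0.36717904 0.035     ] 93.9645613922948 0.04628981288141909
disc ctr [array([0.5055, 0.3685, 0.031 ]), array([0.5236, 0.2735, 0.031 ]), array([0.5596, 0.3291, 0.031 ]), array([0.4655, 0.3132, 0.031 ])]
disc ctr [array([0.5056, 0.3679, 0.034 ]), array([0.5235, 0.2737, 0.034 ]), array([0.5592, 0.3289, 0.034 ]), array([0.466 , 0.3131, 0.034 ])]
```

```bash
python3 -m creep '{"translation":[[15,7,0],[20,10,0],[20,10,-20],[15,10,-30],[1,0,-30],[0,0,-30],[0,0,-20],[0,0,0]],"spin":[-0.1,-0.1,-0.1,0,0,0,0,0],"gripper":[0.45,0.45,0.45,0.45,0.45,0.45,0.45,0.45]}' 12
python3 -m creep '{"translation":[[0,0,-15],[0,0,-13],[0,0,-9],[0,0,-3],[0,0,0],[0,0,0]],"spin":[0,0,0,0,0,0],"gripper":[0.45,0.45,0.45,0.45,0.45,0.45]}'
python3 -m creep '{"translation":[[0,0,0],[0,0,0],[0,0,0],[0,0,0],[0,0,0],[0,0,0],[0,0,0],[0,0,0]],"spin":[0,0,0,0,0,0,0,0],"gripper":[0.1,0.1,0.1,0.1,0.1,0.1,0.1,0.1]}' 12
python3 -c "
from station import *
s=get_state();print(s['eef_pos'],s['ee_rot'],s['force'],s['moment'],s['q'])"
```

```text
t: 14.45
eef_pos: [0.5087, 0.32, 0.082]
ee_rot: [3.137, 0.004, -0.112]
force: [-0.3, 0.3, -0.3]
width: 0.0398
gripper_force: 0.0
t: 15.05
eef_pos: [0.5103, 0.3222, 0.0458]
ee_rot: [-3.141, -0.001, -0.111]
force: [0.5, 0.0, 0.4]
width: 0.0397
gripper_force: 0.0
t: 15.85
eef_pos: [0.5102, 0.3225, 0.0455]
ee_rot: [-3.141, -0.0, -0.111]
force: [-2.4, 3.8, 2.1]
width: 0.014
gripper_force: 12.0
[0.51016751 0.322515   0.04552634] [-3.14073103e+00 -4.69537627e-04 -1.10608866e-01] [-2.43603334  3.77838333  2.06745592] [ 1.21909317  0.65757081 -0.00414772] [ 8.87081459e-01  4.14374916e-01 -3.65212625e-01 -1.02315101e-04
 -7.90230229e-01  5.73178166e-01]
```

```bash
python3 -m creep '{"translation":[[0,0,0],[0,0,0],[0,0,0],[0,0,0],[0,0,0],[0,0,0],[0,0,0],[0,0,0]],"spin":[-0.05,-0.1,-0.12,-0.12,-0.12,-0.12,-0.07,0],"gripper":[0.1,0.1,0.1,0.1,0.1,0.1,0.1,0.1]}' 20
python3 -m creep '{"translation":[[0,0,0],[0,0,0],[0,0,0],[0,0,0],[0,0,0],[0,0,0],[0,0,0],[0,0,0]],"spin":[-0.05,-0.12,-0.12,-0.12,-0.12,-0.1,0,0],"gripper":[0.1,0.1,0.1,0.1,0.1,0.1,0.1,0.1]}' 20
python3 - <<'E'
from meas import *
s=get_state();print(s['eef_pos'],s['ee_rot'],s['force'],s['moment'])
for c in('side','scene','wrist'):
    f=cams.grab_frame(c)
    print(c,[(np.round(x['centre'],4).tolist(),round(x['confidence'],2)) for l in('timer_grip','lantern') for x in nets.pinpoint(c,l)[:1]])
    print(proj(f,[.5058,.367,.035]))
cv2.imwrite('pics/w5.png',f['img'][:,:,::-1])
E
```

```text
t: 16.65
eef_pos: [0.5104, 0.323, 0.0455]
ee_rot: [-3.14, 0.0, -0.813]
force: [-0.0, 5.0, 1.5]
width: 0.0138
gripper_force: 20.0
t: 17.45
eef_pos: [0.5108, 0.3232, 0.0455]
ee_rot: [-3.14, 0.002, -1.441]
force: [1.0, 5.9, -0.6]
width: 0.0141
gripper_force: 20.0
[0.51078997 0.32319605 0.04553658] [-3.13969914e+00  1.70636154e-03 -1.44067415e+00] [ 1.01642087  5.89416163 -0.63433989] [ 1.87708890e+00 -1.85479145e-01 -1.09225703e-03]
side [([0.5086, 0.3208, 0.063], 0.44), ([0.5369, 0.1625, 0.0342], 0.71)]
[185.76741375 177.12295904]
scene [([0.5091, 0.3237, 0.0631], 0.47), ([0.5433, 0.1666, 0.0327], 0.63)]
[285.97091627 154.65402621]
wrist [([0.5107, 0.3233, 0.0582], 0.95)]
[254.99334932 301.76344979]
```

```bash
python3 -m creep '{"translation":[[0,0,0],[0,0,0],[0,0,0],[0,0,0],[0,0,0]],"spin":[-0.01,0,0,0,0],"gripper":[0.1,0.3,0.45,0.45,0.45]}'
python3 -m creep '{"translation":[[0,0,10],[0,0,25],[0,0,35],[0,0,40],[0,0,40],[0,0,20],[0,0,0]],"spin":[0,0,0,0,0,0,0],"gripper":[0.45,0.45,0.45,0.45,0.45,0.45,0.45]}'
python3 -m creep '{"translation":[[-10,-50,0],[0,-50,0],[0,-30,0],[0,0,0],[0,0,0]],"spin":[0,0,0,0,0],"gripper":[0.45,0.45,0.45,0.45,0.45]}'
python3 - <<'E'
from meas import *
f=snap('wrist','w6.png')
print(proj(f,[.511,.322,.071]),get_state()['eef_pos'])
for l in('timer_grip','lantern','plate'): print(l,[(np.round(x['centre'],4).tolist(),round(x['confidence'],2)) for x in nets.pinpoint('wrist',l)[:1]])
E
```

```text
t: 18.4
eef_pos: [0.5098, 0.3215, 0.0451]
ee_rot: [3.141, -0.001, -1.451]
force: [0.4, -0.0, -0.2]
width: 0.0375
gripper_force: 0.0
t: 19.1
eef_pos: [0.5114, 0.3231, 0.2202]
ee_rot: [-3.136, 0.004, -1.45]
force: [-0.4, -0.0, -1.1]
width: 0.0397
gripper_force: 0.0
t: 19.6
eef_pos: [0.5001, 0.1922, 0.2154]
ee_rot: [-3.141, 0.0, -1.452]
force: [-0.1, -0.2, -1.0]
width: 0.0392
gripper_force: 0.0
[230.78035363 291.61909392] [0.50023419 0.19298948 0.21536717]
timer_grip [([0.5088, 0.3238, 0.0574], 0.61)]
lantern [([0.5374, 0.1674, 0.0314], 0.92)]
plate []
```

View pics/w6.png

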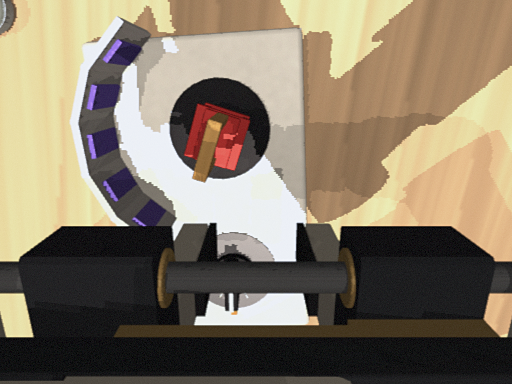

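The camera is on the +y side: the tab (232,312) and knob are partly hidden at the bottom, and the lantern stands in the plate. I'll shift in +y for a clear view.

```bash
python3 -m creep '{"translation":[[0,20,10],[0,40,15],[0,45,0],[0,45,0],[0,40,0],[0,15,0],[0,0,0],[0,0,0]],"spin":[0,0,0,0,0,0,0,0],"gripper":[0.45,0.45,0.45,0.45,0.45,0.45,0.45,0.45]}'
python3 - <<'E'
from meas import *
f=snap('wrist','w7.png')
u,v=proj(f,[.511,.322,.05]).astype(int); print(u,v)
x0,y0=max(u-70,0),max(v-60,0)
a=cv2.resize(f['img'][y0:y0+120,x0:x0+140],None,fx=5,fy=5,interpolation=cv2.INTER_CUBIC); print(x0,y0,get_state()['eef_pos'])
cv2.imwrite('pics/k7.png',a[:,:,::-1])
E
```

```text
t: 20.6
eef_pos: [0.4997, 0.3981, 0.2396]
ee_rot: [3.141, -0.001, -1.45]
force: [0.7, -0.0, -0.7]
width: 0.0396
gripper_force: 0.0
254 82
184 22 [0.49992205 0.39746364 0.239967  ]
```

View pics/k7.png

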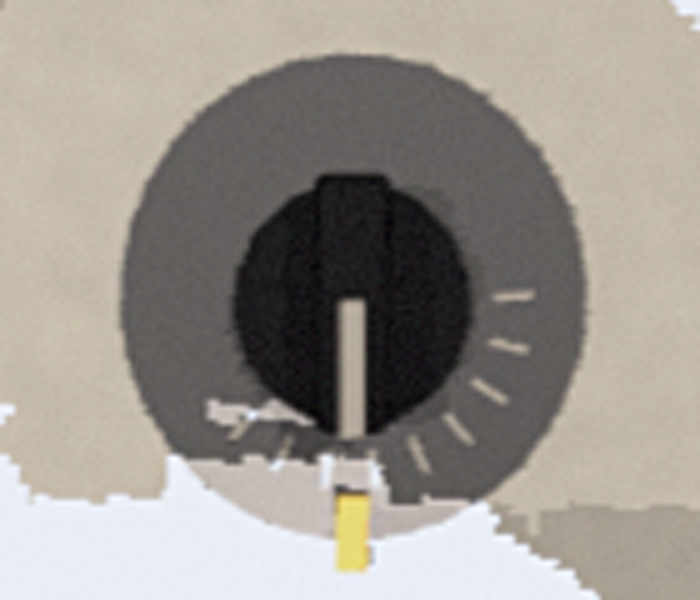

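The pointer (column 352) and the tab (column 352–353) line up to within about 0.5°. The lantern is upright near the plate's centre and the robot is clear of everything, so I'm handing in.

```bash
python3 -c "
from station import arm
print(arm.job_done())"
```

```text
the job is handed in; nothing more can be done
None
```

The lantern stands upright in the middle of the lamp's plate, the timer pointer lines up with the orange tab, and the job was handed in at about 21 s with the robot touching nothing; no verdict came back.

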